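# Pop a spice tin out and trap it in the chute

## Robot

A 6-joint arm with a two-finger parallel gripper is mounted at the origin on the work surface. World frame = base frame: x ahead of the robot, y to its left, z up, the work surface at z = 0. Lengths are in m, angles in rad, forces in N, time in s.
With the tool pointing down it reaches from about 0.375 to 0.9 m from the base axis. Payload 3.1 kg.
Tool frame: the origin (TCP) lies at the very end of the fingers, on their centre line; the grasp point (between the pads) lies 19 mm behind it (manip.hold_point_z is the distance from the TCP to the grasp point, in m); y points along the fingers, z is the direction in which the jaws open and shut, and the axes are right-handed (so a half turn about y gives the same grasp; the last joint's range is limited). The gripper opens to 85 mm and grips with 20 to 120 N. Pads are 22 mm wide; open, the fingers measure 114 mm over their backs; the gripper's body (76 mm by 85 mm) begins 54 mm behind the grasp point. The pads swing forward as they close: fully open they stand 13 mm farther back than shut.
Start: joints at [-1.298, 0.527, 1.433, -0, 1.181, -0.178], TCP at [0.273, -0.562, 0.231] pointing down, gripper open.
Joint ranges: [-3.08, 3.08], [-0.75, 2.2], [0.22, 2.44], [-1.43, 4.57], [0, 2.65], [-2.85, 2.85]. Speed limits (rad/s): [2.79, 2.79, 3.14, 3.14, 3.14, 3.14].

## Interface

Orientations are given as a unit quaternion [x, y, z, w].
In Python, from station import manip, eyes, workorder gives the robot as it stands. The module is installed in compiled form; this text tells all that it offers.
- The arm moves only by the shell command python3 -m jog 'ROWS' [OPENING] [FORCE]. ROWS is JSON, a list of rows, each a list of 2 entries, a list of its own where there are three numbers: the shift along the tool's x, y, z in cm, then the turn about the tool's y in rad. A call has 1 to 20 rows; each row is the pose to reach, as a shift and turn from the pose commanded when the call began, along the tool's axes at that moment; what a row does not reach only later rows make up. A row lasts 1/12 s, in which the tool goes at most 41.7 mm and 7.16 degrees, less where a joint would pass 70% of its speed; a pose out of reach is approached as far as the arm can. A call with a gripper value outside its range is refused whole. OPENING is the finger opening in cm, from 0 to 8.54, set as the call begins (- or left out, the last holds). The fingers move at their own pace and stop on an object; FORCE is the grip in N (left out, the last holds). Time passes only in rows, so rows that repeat a pose let the fingers close. It gives the time, the measured TCP pose, the force and the opening at its end, in the units of the state.
- manip.sense(): the state, without advancing time (a new reading comes with each control period).
- eyes.snapshot(name): name is "side" or "top" or "wrist"; returns a dict with "frame" (400x640x3 uint8, red, green, blue), "vfov" (degrees; the focal length in pixels is half the picture's height over the tangent of half this angle, whatever the lens; pixels are square), "cx", "cy" (the principal point, pixels), "k1" (the pictures are not rectified: a ray, as slopes to the right and down, at radius r is drawn at 1 + k1 r^2 times it, then the intrinsics apply), "rvec" (rotation vector, rad) and "tvec" (3), from world to camera coordinates, as OpenCV has them. Camera axes: x right, y down, z forward; pixel columns grow to the right and rows downward; lengths in m; the calibration is good to about 2 mm. A picture is of the moment at which its call begins. There is no depth.
- workorder.sign_off(): hands the job in, once; it reports no verdict.
The state is a dict: "t": time; "q": joint angles; "qd": joint speeds; "tau": joint torques, N m; "tcp_pos": TCP position; "tool_rot": TCP orientation; "force": force on the tool from outside, world axes, zero at the start; "ft_torque": the same for the moment, N m; "finger_gap": opening from 0.0 (shut) to 1.0 (fully open).
Only numpy, scipy, OpenCV 4.12 (cv2) and the standard library are available. Lean on these libraries where they do the work, as an engineer would, in place of code of your own. Each camera call takes 0.05 s, during which the arm holds its last target. There are 200 camera calls.

## Task

One of the two lanes of the spice-tin dispenser holds a round tin, the other a square one. With one fingertip press down the ejector key beside the round tin's lane, while the other finger stands in that lane's chute, level with the key, so that it traps the popped tin before it slides off the end. Grasp and lift nothing, leave the square tin and all the other things alone, and finish while holding: the key still pressed down and the tin resting upright in the chute, clear of the ejector, against that other finger.

Things in the scene. Friction and masses are not known exactly. Their poses are not given: they have to be found in the camera images.
- dispenser: pale wooden tin dispenser, two side-by-side dark steel lanes (centres y=+26 and -26 mm), fixed; 245 mm long (x), 212 wide (y), 78 tall; origin at counter level; +x points to the high spring housing at the back, -x to the low open chute ends, +y is its left. Each lane: a level seat 58 mm high from x=+50 to +102 mm, where a tin waits (centre x=+62), then a slippery chute down to the front
- chute_left (a point): point on the left lane's floor, level with its key: x=-30, y=+26 mm of the dispenser, 35 mm above the counter. The chute falls 16 degrees to the front: floor 58 mm high at x=+50, 12 mm at its open end x=-110. Lane 48 mm wide, side walls 13 mm above its floor. A finger here may reach down to 39 mm above the counter; it stops the tin with its centre near x=+5. Unstopped the tin is gone in under a second
- chute_right (a point): point on the right lane's floor, level with its key: x=-30, y=-26 mm of the dispenser, 35 mm above the counter. The chute falls 16 degrees to the front: floor 58 mm high at x=+50, 12 mm at its open end x=-110. Lane 48 mm wide, side walls 13 mm above its floor. A finger here may reach down to 39 mm above the counter; it stops the tin with its centre near x=+5. Unstopped the tin is gone in under a second
- key_left (a joint): how far the left ejector key is pressed, m: 0 up, 0.010 fully down on a hard stop. Springs back when let go; 2 N starts it, 5 to 7 N holds it down. Its pusher goes 3 times as far as the key and has pushed the tin of the left lane off its seat after about 5 mm of key travel
- key_right (a joint): how far the right ejector key is pressed, m: 0 up, 0.010 fully down on a hard stop. Springs back when let go; 2 N starts it, 5 to 7 N holds it down. Its pusher goes 3 times as far as the key and has pushed the tin of the right lane off its seat after about 5 mm of key travel
- key_left_top (a point): centre of the top face of the left ejector key (moves with it): plain steel pad, 36 mm along the dispenser's x, 30 mm along its y; top 56 mm above the counter when up, 46 mm when down. Stands beside the left lane, 60 mm outward (dispenser +y) of the lane's centre line
- key_right_top (a point): centre of the top face of the right ejector key (moves with it): plain steel pad, 36 mm along the dispenser's x, 30 mm along its y; top 56 mm above the counter when up, 46 mm when down. Stands beside the right lane, 60 mm outward (dispenser -y) of the lane's centre line
- round_tin_center (a point): centre (half-way up) of the round tin that waits on a seat of the dispenser, left or right lane: metal, 44 mm diameter, 24 mm tall, about 90 g; its z axis points up through its lid
- square_tin_center (a point): centre (half-way up) of the square tin that waits on the other seat: metal, 43 x 43 x 24 mm; it must stay on its seat
- spare_round: a spare round tin, 44 mm diameter, 24 mm tall, standing on the counter left of the dispenser; not for use; origin at the centre of its underside
- spare_square: a spare square tin, 43 x 43 x 24 mm, on the counter right of the dispenser; not for use; origin at the centre of its underside
- mill: dark wooden pepper mill, 52 mm across, 114 mm tall, right of the dispenser; bystander; origin at the centre of its underside
- mug: white mug, 80 mm across, 92 mm tall; bystander; origin at the centre of its underside
- bowl: small blue bowl, 100 mm across, 45 mm tall; bystander; origin at the centre of its underside
- oil: oil bottle, 60 mm across, 200 mm tall; bystander; origin at the centre of its underside
- jar: lidded jar, 72 mm across, 90 mm tall; bystander; origin at the centre of its underside
Not all that is in view belongs to the job. What is shaped like the part that bears round_tin_center but orange, turquoise or yellow is not meant.

How it is judged:
By the outcome, as a careful person would: the job done as asked, in the order asked, and still so for the second after the job is handed in, while the arm keeps its last pose, push and grip.
It also fails if it takes over 35 s, if anything falls off the work surface, if the arm or the gripper's body presses on something with over 40 N, if the wrist force passes 120 N, or if a joint passes its speed limit or range.

## Working session

There is one attempt and no reset: what is moved stays moved. The work goes in short steps, Python scripts to look and compute and a shell command to move; the robot and the scene stay as the last step left them, time stands still between calls to the robot, and variables do not carry over. Pictures are saved under pics/ and viewed, about 8 in all and at most 12, crops included, and the job is handed in when it is done.

```bash
mkdir -p pics; cat > h.py <<'E'
import numpy as np, cv2
from station import manip, eyes, workorder
def cam(s):
    h,w=s["frame"].shape[:2]; f=h/2/np.tan(np.radians(s["vfov"])/2)
    K=np.array([[f,0,s["cx"]],[0,f,s["cy"]],[0,0,1]]); D=np.array([s["k1"],0,0,0,0.])
    return K,D,np.array(s["rvec"],float),np.array(s["tvec"],float)
def proj(s,P):
    K,D,r,t=cam(s); return cv2.projectPoints(np.array(P,float).reshape(-1,1,3),r,t,K,D)[0].reshape(-1,2)
def onz(s,px,z):
    K,D,r,t=cam(s); R=cv2.Rodrigues(r)[0]
    n=cv2.undistortPoints(np.array(px,float).reshape(-1,1,2),K,D).reshape(-1,2)
    d=np.c_[n,np.ones(len(n))]@R; c=-R.T@t
    return c+d*((z-c[2])/d[:,2])[:,None]
def save(s,name): cv2.imwrite("pics/"+name,s["frame"][:,:,::-1])
E
python3 - <<'E'
from h import *
import pickle
print(manip.sense())
for n in("top","side"):
    s=eyes.snapshot(n); pickle.dump(s,open(n+".pkl","wb")); save(s,n+"1.png"); K,D,r,t=cam(s); print(n,-cv2.Rodrigues(r)[0].T@t,s["vfov"],s["k1"])
E
```

```text
{'t': 0.0, 'q': array([-1.29751437e+00,  5.28442363e-01,  1.43393307e+00, -1.17374207e-05,
        1.18140455e+00, -1.78480331e-01]), 'qd': array([ 5.18846372e-04, -2.27174522e-04,  9.66703627e-05, -2.57313478e-04,
        6.75287804e-04, -2.02990213e-04]), 'tau': array([ 1.60380091e-04, -4.42354381e+01, -1.78022808e+01, -3.03513052e-04,
        8.20291985e-03, -2.27614258e-06]), 'tcp_pos': array([ 0.27267821, -0.56156475,  0.23033847]), 'tool_rot': array([-0.15840924,  0.68991577, -0.68837119,  0.15832829]), 'force': array([ 0.21364657, -0.89774056,  0.51485141]), 'ft_torque': array([-0.04935161,  0.01768319, -0.03313907]), 'finger_gap': 1.000904567888426}
top [0.47215087 0.01161614 1.08879612] 56.79467850123615 -0.0257327379883628
side [0.28980833 1.10813563 0.85696951] 47.123437037322816 0.03507300884403214
```

View pics/top1.png

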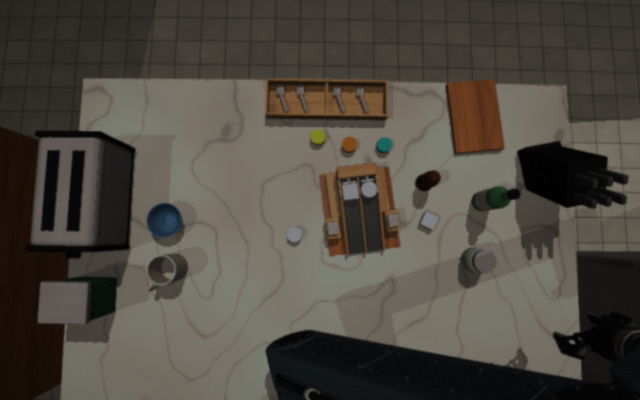

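View pics/side1.png

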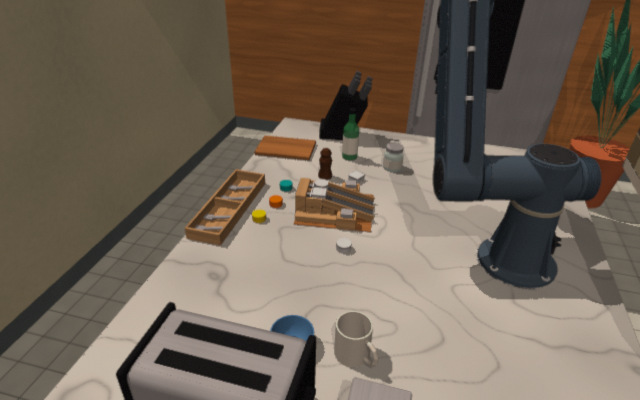

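Both views put the dispenser around top (360,210) and side (335,205), with its housing away from the robot. Candidate tins on the seats are at top (349,189) and (369,188). The spare at (294,234) and the coloured decoys at (317,137), (349,145) and (384,146) are not meant. I'll check with an enlarged crop.

```bash
python3 - <<'E'
import pickle
from h import *
s=pickle.load(open("top.pkl","rb"))
a=s["frame"][155:265,310:415,::-1]; a=cv2.convertScaleAbs(cv2.resize(a,None,fx=5.4,fy=5.4,interpolation=cv2.INTER_CUBIC),alpha=1.5)
cv2.imwrite("pics/crop1.png",a); print(a.shape)
E
```

```text
(594, 567, 3)
```

View pics/crop1.png

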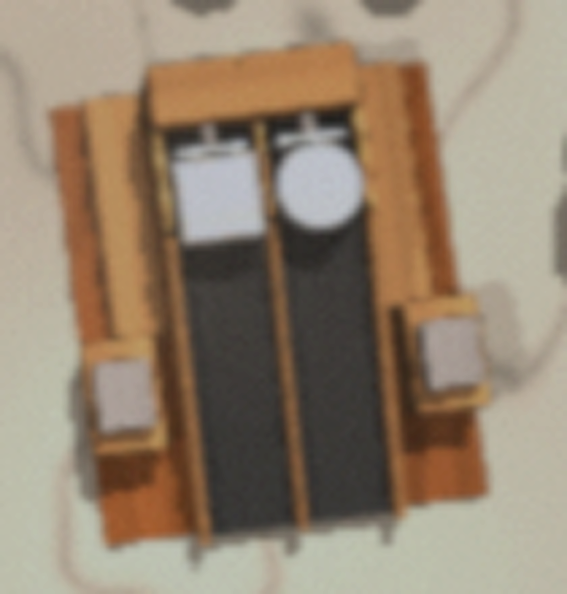

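The crop settles it: the round tin is in the right lane at crop (319,186), the square tin is in the left lane at (220,197), and the right key is at (449,353). Next I'll fit the dispenser pose.

```bash
python3 - <<'E'
import pickle
from h import *
from scipy.optimize import least_squares
from scipy.spatial.transform import Rotation as R
s=pickle.load(open("top.pkl","rb")); sd=pickle.load(open("side.pkl","rb"))
u=lambda p:(np.array(p,float)+.5)/5.4-.5+[310,155]
pts=[((319,186),(62,-26,82)),((220,197),(62,26,82)),((125,396),(-30,86,56)),((449,353),(-30,-86,56)),((206,538),(-110,50,25)),((399,514),(-110,-50,25))]
px=np.array([u(a) for a,_ in pts]); P=np.array([b for _,b in pts])/1000.
def W(v,P): c,si=np.cos(v[2]),np.sin(v[2]); return np.c_[v[0]+c*P[:,0]-si*P[:,1],v[1]+si*P[:,0]+c*P[:,1],P[:,2]]
r=least_squares(lambda v:(proj(s,W(v,P))-px)[:4].ravel(),[.55,0,0.1]);v=r.x
print(v,np.degrees(v[2])); print("resid",(proj(s,W(v,P))-px).round(1).tolist())
print("side", [(b,p.round(0).tolist()) for (_,b),p in zip(pts,proj(sd,W(v,P)))])
g=W(v,np.array([[-.030,-.056,.046]]))[0]; print("goal",g)
m=manip.sense(); T=R.from_quat(m["tool_rot"]); print(T.as_matrix().round(3))
d=np.array([g[0],g[1],.12])-m["tcp_pos"]; print("shift cm tool",T.inv().apply(d)*100)
yd=np.array([-np.sin(v[2]),np.cos(v[2]),0]); z=T.as_matrix()[:,2]
for sg in(1,-1):
    a=T.inv().apply(sg*yd); print("turn about tool y",np.arctan2(a[0],a[2]),a)
mill=onz(s,[(433,180),(422,184)],0.1);print("mill",mill, "dispenser frame offset",mill-g)
E
```

```text
[ 0.53519564 -0.10169698  0.13643992] 7.817431333812062
resid [[0.1, -0.0], [-0.3, 0.3], [-0.4, -0.2], [0.5, -0.1], [0.4, -0.0], [-0.7, -0.1]]
side [((62, -26, 82), [322.0, 182.0]), ((62, 26, 82), [320.0, 191.0]), ((-30, 86, 56), [347.0, 211.0]), ((-30, -86, 56), [351.0, 182.0]), ((-110, 50, 25), [373.0, 215.0]), ((-110, -50, 25), [374.0, 198.0])]
goal [ 0.5130914  -0.16125705  0.046     ]
[[-0.9   -0.001  0.437]
 [-0.437  0.002 -0.9  ]
 [-0.    -1.    -0.002]]
shift cm tool [-39.10365741  11.10657453 -25.50445814]
turn about tool y -2.8262019768064013 [-0.31018732  0.00194059 -0.95067348]
turn about tool y 0.31539067678339205 [ 0.31018732 -0.00194059  0.95067348]
mill [[ 0.62461391 -0.29171845  0.1       ]
 [ 0.61328152 -0.26142472  0.1       ]] dispenser frame offset [[ 0.11152251 -0.13046139  0.054     ]
 [ 0.10019012 -0.10016766  0.054     ]]
```

```bash
python3 -m jog '[[[-2,0,-1.3],0.03],[[-5,0,-3.2],0.1],[[-8,0,-5.2],0.15],[[-11,0,-7.2],0.2],[[-14,0,-9.1],0.25],[[-17,0,-11.1],0.3],[[-20,0,-13],0.315],[[-23,0,-15],0.315],[[-26,0,-17],0.315],[[-29,0,-18.9],0.315],[[-32,0,-20.9],0.315],[[-35,0,-22.8],0.315],[[-37.5,0,-24.5],0.315],[[-39.1,0,-25.5],0.315],[[-39.1,0,-25.5],0.315],[[-39.1,0,-25.5],0.315],[[-39.1,0,-25.5],0.315],[[-39.1,0,-25.5],0.315]]' 4.5 40
cat > rel.py <<'E'
from h import *
from scipy.spatial.transform import Rotation as R
m=manip.sense();T=R.from_quat(m["tool_rot"]);v=[0.53519564,-0.10169698,0.13643992]
D=R.from_euler("z",v[2]); g=np.array([v[0],v[1],0])+D.apply([-.03,-.056,.046])
print("t",m["t"],"tcp in disp mm",(D.inv().apply(m["tcp_pos"]-[v[0],v[1],0])*1000).round(1),"shift to goal cm",(T.inv().apply(g-m["tcp_pos"])*100).round(2),"F",m["force"].round(1),"gap mm",m["finger_gap"]*85.4)
a=D.inv().apply(T.as_matrix().T);print("tool z in disp",a[2].round(4),"tool y",a[1].round(4))
E
python3 rel.py
```

```text
t: 1.6
tcp_pos: [0.5128, -0.1631, 0.2311]
tool_rot: [0.048, -0.705, 0.706, -0.048]
force: [1.1, -0.4, 0.1]
finger_gap: 0.529
t 1.6 tcp in disp mm [-30.6 -57.8 231.1] shift to goal cm [-0.07 18.51 -0.18] F [ 1.1 -0.4  0.1] gap mm 45.15781927110378
tool z in disp [-0.001 -1.     0.   ] tool y [-6.e-04 -0.e+00 -1.e+00]
```

```bash
python3 -m jog '[[[0,2,-0.1],0],[[-0.1,5,-0.2],0],[[-0.1,8,-0.2],0],[[-0.1,11,-0.2],0],[[-0.1,13,-0.2],0],[[-0.1,14.5,-0.2],0],[[-0.1,14.5,-0.2],0],[[-0.1,14.5,-0.2],0]]'
python3 rel.py
python3 - <<'E'
from h import *
a=[eyes.snapshot(n)["frame"][:,:,::-1] for n in("wrist","top","side")]
w=cv2.convertScaleAbs(a[0],alpha=1.4); c=cv2.resize(a[1][155:265,300:428],(480,412),interpolation=3); d=cv2.resize(a[2][140:240,280:396],(480,412),interpolation=3)
cv2.imwrite("pics/w2.png",w); cv2.imwrite("pics/ts2.png",cv2.convertScaleAbs(cv2.resize(np.hstack([c,d]),(800,343)),alpha=1.4))
E
```

```text
t: 2.27
tcp_pos: [0.5133, -0.1609, 0.0857]
tool_rot: [-0.048, 0.706, -0.705, 0.047]
force: [-0.0, 0.9, -0.6]
finger_gap: 0.528
t 2.2667 tcp in disp mm [-29.8 -55.7  85.7] shift to goal cm [0.02 3.97 0.04] F [-0.   0.9 -0.6] gap mm 45.071024178363125
tool z in disp [-0.0015 -1.     -0.0011] tool y [-0.0016  0.0011 -1.    ]
```

View pics/w2.png

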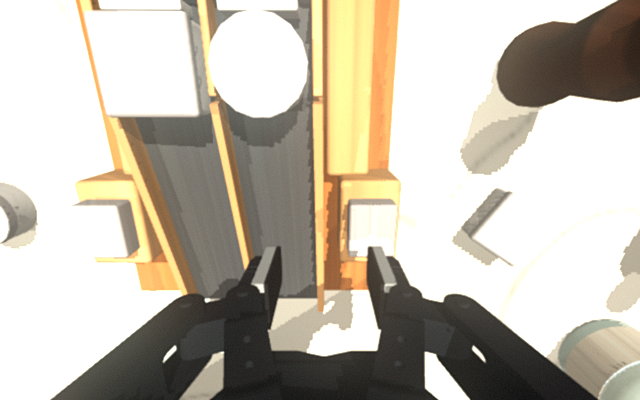

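View pics/ts2.png

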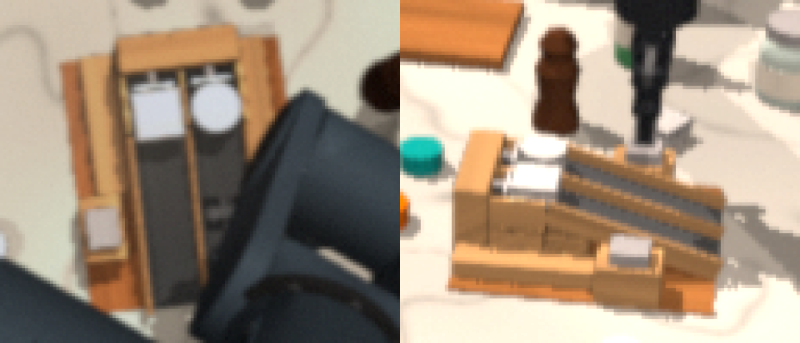

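The wrist view shows the fingertips centred on the right lane (267,265) and the right key (380,265). The round tin at (258,63) is still on its seat, and the side view shows the finger path clear. I'll descend until just above the key.

```bash
python3 -m jog '[[[0,1,0],0],[[0,2,0],0],[[0,2.6,0],0],[[0,2.6,0],0],[[0,2.6,0],0]]' ; python3 rel.py
python3 -m jog '[[[0,0.3,0],0],[[0,0.5,0],0],[[0,0.5,0],0]]' ; python3 rel.py
```

```text
t: 2.83
tcp_pos: [0.5136, -0.1597, 0.0596]
tool_rot: [-0.049, 0.706, -0.705, 0.048]
force: [-0.7, 0.9, 0.1]
finger_gap: 0.529
t 2.8333 tcp in disp mm [-29.3 -54.5  59.6] shift to goal cm [0.07 1.36 0.15] F [-0.7  0.9  0.1] gap mm 45.1442255757881
tool z in disp [ 6.e-04 -1.e+00 -1.e-03] tool y [-0.0013  0.001  -1.    ]
t: 3.08
tcp_pos: [0.514, -0.1599, 0.055]
tool_rot: [-0.048, 0.706, -0.705, 0.048]
force: [0.1, -0.4, -0.0]
finger_gap: 0.526
t 3.0833 tcp in disp mm [-29.  -54.8  55. ] shift to goal cm [0.1  0.9  0.12] F [ 0.1 -0.4 -0. ] gap mm 44.94812788092268
tool z in disp [ 4.e-04 -1.e+00 -2.e-04] tool y [-3.e-04  2.e-04 -1.e+00]
```

```bash
python3 -m jog '[[[0.1,0.6,0.1],0],[[0.1,1.1,0.1],0],[[0.1,1.2,0.1],0],[[0.1,1.2,0.1],0],[[0.1,1.2,0.1],0],[[0.1,1.2,0.1],0]]' ; python3 rel.py
python3 - <<'E'
from h import *
a=[eyes.snapshot(n)["frame"][:,:,::-1] for n in("wrist","side")]
w=cv2.resize(a[0][:330,60:420],(400,367)); d=cv2.resize(a[1][140:240,280:389],(400,367),interpolation=3)
cv2.imwrite("pics/ws3.png",cv2.convertScaleAbs(np.hstack([w,d]),alpha=1.1))
E
```

```text
t: 3.58
tcp_pos: [0.514, -0.1614, 0.0438]
tool_rot: [0.048, -0.705, 0.706, -0.049]
force: [0.9, 2.2, 5.6]
finger_gap: 0.528
t 3.5833 tcp in disp mm [-29.1 -56.2  43.8] shift to goal cm [ 0.09 -0.22 -0.02] F [0.9 2.2 5.6] gap mm 45.090669428040705
tool z in disp [ 6.0e-04 -1.0e+00  1.1e-03] tool y [ 0.0017 -0.0011 -1.    ]
```

View pics/ws3.png

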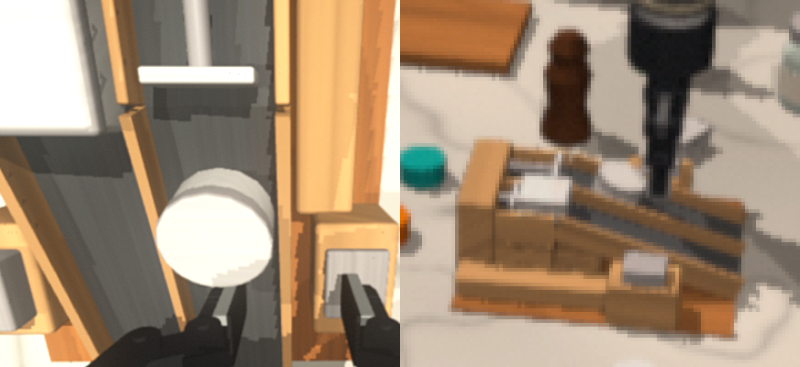

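The tin has popped and is in the chute against the finger at crop (215,235), and the square tin is still on its seat. I'll press the key on to its stop.

```bash
python3 -m jog '[[[0,0.1,0],0],[[0,0.2,0],0],[[0,0.2,0],0],[[0,0.2,0],0]]'; python3 rel.py
```

```text
t: 4.02
tcp_pos: [0.5141, -0.1614, 0.0435]
tool_rot: [0.048, -0.705, 0.706, -0.049]
force: [-1.9, 3.8, 18.6]
finger_gap: 0.527
t 4.0167 tcp in disp mm [-29.1 -56.3  43.5] shift to goal cm [ 0.09 -0.25 -0.03] F [-1.9  3.8 18.6] gap mm 45.001961513217346
tool z in disp [ 8.0e-04 -1.0e+00  1.9e-03] tool y [ 0.0024 -0.0019 -1.    ]
```

```bash
python3 -m jog '[[[0,0,0],0],[[0,0,0],0],[[0,0,0],0],[[0,0,0],0],[[0,0,0],0],[[0,0,0],0],[[0,0,0],0],[[0,0,0],0]]'; python3 rel.py
python3 - <<'E'
from h import *
a=[eyes.snapshot(n)["frame"][:,:,::-1] for n in("wrist","side")]
w=cv2.resize(a[0][:330,60:420],(400,367)); d=cv2.resize(a[1][140:240,280:389],(400,367),interpolation=3)
cv2.imwrite("pics/ws4.png",cv2.convertScaleAbs(np.hstack([w,d]),alpha=1.0))
E
```

```text
t: 4.68
tcp_pos: [0.5141, -0.1614, 0.0435]
tool_rot: [0.048, -0.705, 0.706, -0.049]
force: [-1.4, 3.2, 18.6]
finger_gap: 0.526
t 4.6833 tcp in disp mm [-29.1 -56.3  43.5] shift to goal cm [ 0.09 -0.25 -0.03] F [-1.4  3.2 18.6] gap mm 44.90291162957186
tool z in disp [ 8.e-04 -1.e+00  2.e-03] tool y [ 0.0024 -0.002  -1.    ]
```

View pics/ws4.png

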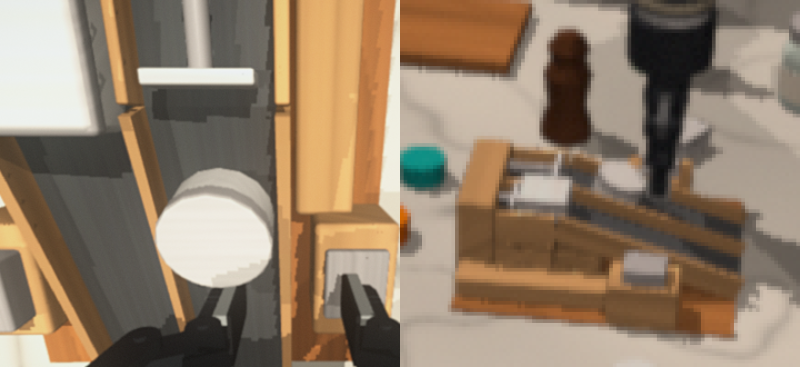

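The picture is unchanged after 0.7 s. The tin lies upright against the finger at crop (215,235), well clear of the ejector bar at (195,75). The key is held at its stop with 18.6 N.

```bash
python3 -c "
from station import workorder; print(workorder.sign_off())"
```

```text
the job is handed in; nothing more can be done
None
```

The round tin was in the right lane. I held the key finger on the right ejector key with the other finger standing in that lane's chute, and the popped tin stopped against it. I handed the job in while still holding, about 4.8 s into the 35 s allowed.

- **Key:** it sits on its hard stop. The last 2 mm commanded moved the tool only 0.3 mm while the upward force rose from 5.6 to 18.6 N, then held steady. I judged this from force and position, as the key's travel can't be read directly.
- **Tin:** in the last wrist and side pictures it is upright in the chute, against the finger and clear of the ejector. It had not moved between pictures about 1 s apart.
- **Other things:** the square tin is still on its seat, and the wrist force showed no contact with anything else on the way in.
- **Checks:** none failed or disagreed.

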